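# Draw out the drip tray and stand a clean beaker on it

### The job

The pump is about to be drained, so make ready a place for it: draw the flat drip tray straight out toward you from under the pump stand, sliding it along the bench, until the whole of it lies just clear in front of the shelf. Then take only the top beaker off the nested stack and set it down, upright, in the middle of the tray. Leave the other beakers nested where they stand, disturb nothing else, and let go.

Things in the scene. Friction and masses are not known exactly. Their poses are not given: they have to be found in the camera images.
- shelf_edge (a point): Pump stand, fixed: steel shelf 300 mm wide, 190 deep, underside 80, top 84 above the bench, side walls 292 apart, open in front. Point: middle of the shelf's front edge, top face; x level, away from the arm, under the pump; y left along the edge; z up. The pump on it is 212 high; its roller head, 190 wide, overhangs the edge by 6, from 100 to 160 up: no room there for an upright gripper.
- tray_mid (a point): Loose flat matt steel drip tray, 150 mm deep (x) by 170 wide (y), 15 high, 0.37 to 0.68 kg, on PTFE glides (friction on the bench about 0.15). Point: middle of its top face; x to its back edge, z up. At first only 20 to 30 of its front shows before the shelf, a little askew. Too wide to grip, its slots too shallow to hook: press closed fingertips on top with 8 to 20 N and pull.
- tray_back_left (a point): The tray's back left corner (as seen from the arm) on its top face, 75 mm behind and 85 mm left of its middle.
- tray_back_right (a point): The tray's back right corner on its top face, 75 mm behind and 85 mm right of its middle.
- top_cup (a point): Top one of three like white plastic beakers nested upright, left or right of the tray. 72 mm high, 62 across its rim, 59 just below it tapering to 46 at 22 above the foot, foot 40; 35 g. Point: on its axis half-way up (36 below the rim), z up. Each foot rests on a step inside the next beaker, 1 mm play: only its top 24 shows above the next rim. Its rim starts 120 above the bench.
- mid_cup (a point): The middle beaker of the stack, the same shape; the point is on its axis, half-way up, 60 mm above the bench.
- low_cup (a point): The lowest beaker of the stack, standing on the bench; the same shape and point, 36 mm above the bench.
- wash_bottle: Bystander: white plastic wash bottle, 66 mm across, 180 mm high with a bent spout, loose; beside the tray on the other side from the beakers. Origin under its centre.
- reagent: Bystander: brown glass bottle, 72 mm across, 145 mm high, loose, beside the pump stand. Origin under its centre.
- tube_rack: Bystander: white rack 75 x 160 mm with three capped tubes, 120 mm high, loose, beside the pump stand on the other side. Origin under its centre.

How it is judged:
By the outcome, as a careful person would: the job done as asked, in the order asked, and still so for the second after the job is handed in, with the robot touching nothing.
It also fails if it takes over 72 s, if anything falls off the work surface, if the arm or the gripper's body presses on something with over 40 N, if the wrist force passes 120 N, or if a joint passes its speed limit or range.

### The arm

A 6-joint arm with a two-finger parallel gripper is mounted at the origin on the work surface. World frame = base frame: x ahead of the robot, y to its left, z up, the work surface at z = 0. Lengths are in m, angles in degrees, forces in N, time in s.
With the tool pointing down it reaches from about 0.3 to 0.775 m from the base axis. Payload 14.6 kg.
Tool frame: the origin (TCP) lies midway between the tips of the shut fingers; the grasp point (between the pads) lies 19 mm behind it; z points along the fingers, y is the line along which they close (so a half turn about z gives the same grasp; the last joint's range is limited). The gripper opens to 85 mm and grips with 20 to 120 N. Pads are 22 mm wide; open, the fingers measure 114 mm over their backs; the gripper's body (76 mm by 85 mm) begins 54 mm behind the grasp point. The pads swing forward as they close: fully open they stand 13 mm farther back than shut.
Start: joints at [-77.727, 17.183, 87.147, -0, 75.671, -3.816], TCP at [0.152, -0.528, 0.231] pointing down, gripper open.
Joint ranges: [-173.82, 173.82], [-45.26, 126.66], [13.44, 144.39], [-59.66, 239.66], [0, 175.72], [-146.38, 146.38]. Speed limits (degrees/s): [127.2, 127.2, 147.25, 180, 180, 180].

### API

Orientations are given as [roll, pitch, yaw] about the fixed x, y, z axes, in that order (R = Rz(yaw) Ry(pitch) Rx(roll)).
In Python, from rig import env gives the robot as it stands.
- The arm moves only by the tool move_arm, never from a script. Its argument "commands" is a list that holds one entry, the list of rows, each a list of 6 numbers: the shift along the tool's x, y, z each as a share of 5 cm, from -1 to 1, then the turn, a rotation vector about the tool's x, y, z each as a share of 5 degrees, from -1 to 1. A call has 1 to 12 rows; each row shifts and turns the commanded pose from where the row before left it, along the tool's axes as they then stand; what a row does not reach is not made up. A row lasts 1/10 s, in which the tool goes at most 50 mm and 8.59 degrees, less where a joint would pass 70% of its speed; a pose out of reach is approached as far as the arm can. A call with a number of a shift or a turn outside -1 to 1 is refused whole. A call with a gripper value outside its range is refused whole. "grip" is the opening, from 0 (shut) to 1 (fully open), set as the call begins (left out, the last holds). The fingers move at their own pace and stop on an object; "force" is the grip in N (left out, the last holds). Time passes only in rows, so rows that do not move let the fingers close. It gives the time, the measured TCP pose, the force, the opening and the grip force at its end, in the units of the state.
- env.state(): the state, without advancing time (a new reading comes with each control period).
- env.read_camera(name): name is "scene" or "top" or "wrist"; returns (picture, depth): 400x640x3 uint8, red, green, blue; 400x640 float32, m along the optical axis (not along the pixel's ray), 0 where there is no reading.
- env.camera_params(name): a dict with "K" (3x3 intrinsics, pixels), "D" ([k1, k2, p1, p2, k3] as OpenCV has them; the pictures are not rectified), "position" and "orientation" of the camera in the world. Camera axes: x right, y up, looking along -z (the intrinsics and any distortion apply to the point x, -y, -z); pixel columns grow to the right and rows downward; lengths in m; the calibration is good to about 2 mm. A picture is of the moment at which its call begins: read the wrist's pose just before it. camera_params takes no time and is no camera call; for the wrist camera it gives the pose at the moment of the call.
- env.job_done(): hands the job in; it is judged then, once.
The state is a dict: "t": time; "q": joint angles; "qd": joint speeds; "effort": joint torques, N m; "position": TCP position; "ee_rot": TCP orientation; "wrist_force": force on the tool from outside, world axes, zero at the start; "ft_torque": the same for the moment, N m; "finger_gap": finger opening in m; "grasp_force": force on a finger pad.
Only numpy, scipy, OpenCV 4.12 (cv2) and the standard library are available. Lean on these libraries where they do the work, as an engineer would, in place of code of your own. Each camera call takes 0.05 s, during which the arm holds its last target. There are 200 camera calls.

## Working session

There is one attempt and no reset: what is moved stays moved. The work goes in short steps, Python scripts to look and compute and a tool call to move; the robot and the scene stay as the last step left them, time stands still between calls to the robot, and variables do not carry over. Pictures are saved under pics/ and viewed, at most 13 in all, crops included, and the job is handed in when it is done.

Besides the shell and the picture viewer there is one more tool, called as name(argument=value, ...), one argument or row to a line, values as JSON. move_arm: Moves the arm, as the interface text tells. Shift numbers are shares of 5 cm and turn numbers shares of 5 degrees, none past 1 either way. Its arguments: {"type":"object","properties":{"commands":{"type":"array","items":{"type":"array","items":{"type":"array","items":{"type":"number"}}}},"grip":{"type":"number"},"force":{"type":"number"}},"required":["commands"]}

```bash
ls; mkdir -p pics; cat > h.py <<'E'
import numpy as np, cv2
from rig import env
from scipy.spatial.transform import Rotation as R
def rot(o):
    o=np.array(o,float)
    if o.shape==(3,3): return o
    if o.size==4: return R.from_quat(o).as_matrix()
    return R.from_euler('xyz',o,degrees=True).as_matrix()
def rays(p,uv):
    n=cv2.undistortPoints(np.array(uv,float).reshape(-1,1,2),np.array(p['K'],float),np.array(p['D'],float)).reshape(-1,2)
    return np.c_[n[:,0],-n[:,1],-np.ones(len(n))]@rot(p['orientation']).T
def onplane(p,uv,z):
    d=rays(p,uv); c=np.array(p['position']); return c+d*((z-c[2])/d[:,2])[:,None]
def cloud(p,depth):
    v,u=np.nonzero(depth>0); d=rays(p,np.c_[u,v])
    P=np.zeros(depth.shape+(3,)); P[v,u]=np.array(p['position'])+d*depth[v,u][:,None]; return P
E
python3 - <<'E'
from h import *
print(env.state())
for n in ['scene','top']:
    p=env.camera_params(n); print(n,p)
    im,d=env.read_camera(n); cv2.imwrite(f'pics/{n}0.png',im[:,:,::-1]); np.savez(f'{n}0.npz',im=im,d=d)
E
```

```text
pics
{'t': 0.0, 'q': array([-7.77254096e+01,  1.72167405e+01,  8.71831356e+01,  1.03593928e-03,
        7.56700265e+01, -3.81388046e+00]), 'qd': array([-0.00606468,  0.05705116,  0.05414353,  0.05725514,  0.09018377,
       -0.01003277]), 'effort': array([-2.46214346e-03, -5.43508780e+01, -3.61796665e+01, -1.67991716e-04,
        4.00390680e-03, -2.20114828e-05]), 'position': array([ 0.15238316, -0.5282076 ,  0.23068973]), 'ee_rot': array([-1.79930319e+02, -5.65079062e-03,  1.60882104e+01]), 'wrist_force': array([ 0.05161147,  0.08663786, -1.25425506]), 'ft_torque': array([-0.0262975 ,  0.02995374,  0.01460873]), 'grasp_force': 0.0, 'finger_gap': 0.08535811190462207}
scene {'K': array([[502.30399565,   0.        , 324.99326866],
       [  0.        , 502.30399565, 202.10995356],
       [  0.        ,   0.        ,   1.        ]]), 'D': array([0.00948302, 0.        , 0.        , 0.        , 0.        ]), 'position': array([ 1.30992607, -0.21133653,  1.29218526]), 'orientation': array([29.92131804, -0.09670835, 72.72611347])}
top {'K': array([[368.10327362,   0.        , 316.95159924],
       [  0.        , 368.10327362, 202.2117715 ],
       [  0.        ,   0.        ,   1.        ]]), 'D': array([-0.02507018,  0.        ,  0.        ,  0.        ,  0.        ]), 'position': array([ 5.05367497e-01, -5.23542522e-04,  1.16285798e+00]), 'orientation': array([  6.55032291,  -0.76687989, -90.00432929])}
```

View pics/top0.png

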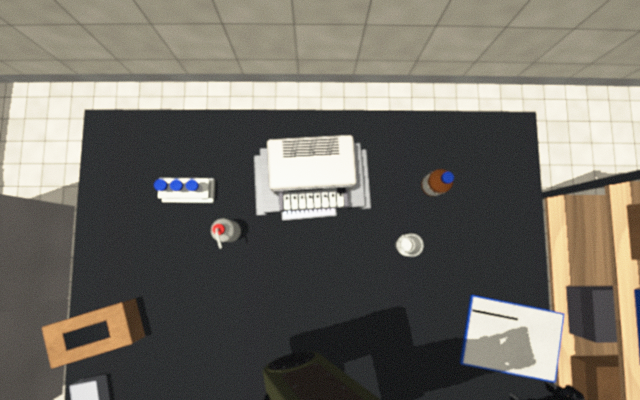

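View pics/scene0.png

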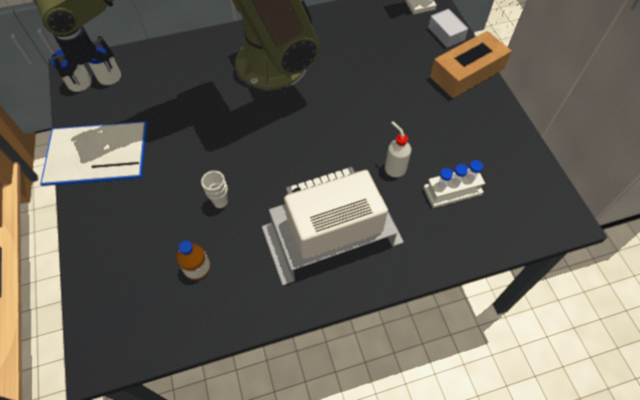

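Top view: the pump stand spans columns 255–370 with its front edge near row 212. The beakers are at (410,245) and the wash bottle at (225,230). The tray's strip can't be made out yet, so I'll use depth and the wrist camera.

```bash
python3 - <<'E'
from h import *
p=env.camera_params('top'); f=np.load('top0.npz'); P=cloud(p,f['d']); Z=P[...,2]
# column profiles near shelf front
np.set_printoptions(precision=3,suppress=True,linewidth=200)
for u in (265,300,313,330,345,360):
    print(u,[(v,round(P[v,u,0],3),round(P[v,u,1],3),round(Z[v,u]*1e3),f['im'][v,u].tolist()) for v in range(198,232,2)])
# beaker
m=(Z[225:262,390:430]>0.1); q=P[225:262,390:430][m]
print('cup',q.min(0),q.max(0),q.mean(0),m.sum())
r=q[q[:,2]>0.112]; print(r.min(0),r.max(0))
# shelf top
m=np.zeros(Z.shape,bool); m[140:225,245:380]=1; m&=abs(Z-0.084)<0.006
ys,xs=np.nonzero(m); print('shelf',P[m].min(0),P[m].max(0),np.median(Z[m]),xs.min(),xs.max(),ys.max())
c=cv2.boxPoints(cv2.minAreaRect(P[m][:,:2].astype(np.float32))); print(c)
im=f['im'][180:265,230:440,::-1]; im=cv2.resize(im,None,fx=3.8,fy=3.8,interpolation=cv2.INTER_CUBIC)
cv2.imwrite('pics/top0c.png',np.clip(im.astype(float)*2,0,255).astype(np.uint8))
w=P[215:250,205:250]; w=w[w[:,:,2]>0.03]; print('wash',w.min(0),w.max(0))
E
```

```text
265 [(198, np.float64(0.642), np.float64(0.139), 82, [223, 223, 218]), (200, np.float64(0.636), np.float64(0.139), 81, [221, 220, 217]), (202, np.float64(0.63), np.float64(0.138), 83, [221, 220, 215]), (204, np.float64(0.624), np.float64(0.138), 86, [226, 224, 218]), (206, np.float64(0.618), np.float64(0.138), 86, [224, 224, 218]), (208, np.float64(0.612), np.float64(0.138), 86, [227, 226, 222]), (210, np.float64(0.606), np.float64(0.138), 84, [223, 220, 217]), (212, np.float64(0.604), np.float64(0.143), 41, [141, 140, 135]), (214, np.float64(0.601), np.float64(0.148), 5, [109, 110, 108]), (216, np.float64(0.594), np.float64(0.148), 4, [53, 50, 54]), (218, np.float64(0.588), np.float64(0.148), 4, [46, 50, 51]), (220, np.float64(0.582), np.float64(0.148), 1, [50, 52, 54]), (222, np.float64(0.576), np.float64(0.148), 1, [53, 49, 53]), (224, np.float64(0.569), np.float64(0.147), 3, [51, 46, 49]), (226, np.float64(0.563), np.float64(0.148), -1, [52, 54, 53]), (228, np.float64(0.557), np.float64(0.148), -3, [49, 50, 52]), (230, np.float64(0.551), np.float64(0.147), 1, [56, 61, 56])]
300 [
[... 5144 characters left out ...]
8]), (220, np.float64(0.582), np.float64(-0.153), 0, [44, 44, 48]), (222, np.float64(0.576), np.float64(-0.152), 2, [43, 46, 47]), (224, np.float64(0.57), np.float64(-0.152), -1, [45, 46, 53]), (226, np.float64(0.563), np.float64(-0.152), 2, [45, 49, 49]), (228, np.float64(0.557), np.float64(-0.152), 1, [46, 46, 44]), (230, np.float64(0.551), np.float64(-0.152), 2, [50, 48, 49])]
cup [ 0.473 -0.314  0.1  ] [ 0.535 -0.252  0.127] [ 0.504 -0.289  0.115] 149
[ 0.473 -0.314  0.112] [ 0.535 -0.252  0.127]
shelf [ 0.603 -0.152  0.078] [0.807 0.155 0.09 ] 0.08440958805965415 260 363 211
[[ 0.601  0.147]
 [ 0.619 -0.153]
 [ 0.807 -0.142]
 [ 0.789  0.158]]
wash [0.496 0.223 0.031] [0.578 0.286 0.183]
```

View pics/top0c.png

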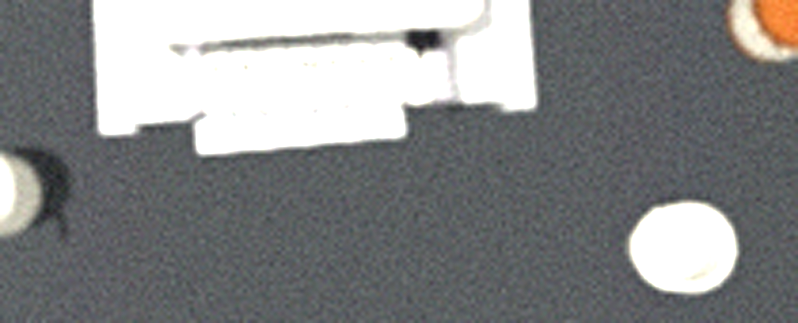

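The tray front edge shows in crop columns 197–405, rows 155–138, at about x 0.59 and y +0.087 to −0.075. The shelf's front middle is about (0.610, −0.003) with yaw 3.4°, and the stack is at about (0.504, −0.283). Next I go to a tilted pre-press pose.

```bash
cat >> h.py <<'E'
def plan(pos,rpy):
    "remaining shift in the current tool axes (units of 5 cm) and turn (units of 5 deg)"
    s=env.state(); A=rot(s['ee_rot']); B=rot(rpy)
    print('t',round(s['t'],2),'pos',s['position'].round(4),'rpy',s['ee_rot'].round(2),'F',s['wrist_force'].round(1))
    print('shift now ',(A.T@(np.array(pos)-s['position'])/0.05).round(3))
    print('shift in final axes',(B.T@(np.array(pos)-s['position'])/0.05).round(3))
    print('turn',(R.from_matrix(A.T@B).as_rotvec(degrees=True)/5).round(3))
E
python3 - <<'E'
from h import *
s=env.state(); p=env.camera_params('wrist'); A=rot(s['ee_rot'])
print(A.T@(p['position']-s['position'])); print(A.T@rot(p['orientation'])); print(p['K'])
plan([0.46,-0.02,0.20],[180,-40,3.4])
E
```

```text
[ 0.06780416  0.00083678 -0.14205617]
[[-1.85486411e-04  9.62153329e-01  2.72508599e-01]
 [ 9.99999673e-01  3.93083972e-04 -7.07209620e-04]
 [-7.87562853e-04  2.72508379e-01 -9.62153087e-01]]
[[331.58967019   0.         319.90677807]
 [  0.         331.58967019 197.94778108]
 [  0.           0.           1.        ]]
t 0.1 pos [ 0.1524 -0.5282  0.2308] rpy [-1.7994e+02 -1.0000e-02  1.6090e+01] F [1.  0.5 0.8]
shift now  [ 8.728 -8.061  0.625]
shift in final axes [ 4.771 -9.782  4.807]
turn [-0.898  7.967  2.429]
```

move_arm(
  commands=[
    [[0.44,-0.4,-0.02,0,0,0],[0.44,-0.4,-0.02,0,0,0],[0.44,-0.4,-0.02,0,0,0],[0.44,-0.4,-0.02,0,0,0],[0.44,-0.4,-0.02,0,0,0],[0.44,-0.4,-0.02,0,0,0],[0.44,-0.4,-0.02,0,0,0],[0.44,-0.4,-0.02,0,0,0],[0.44,-0.4,-0.02,0,0,0],[0.44,-0.4,-0.02,0,0,0],[0.44,-0.4,-0.02,0,0,0],[0.44,-0.4,-0.02,0,0,0]],
  ],
  grip=0,
)

```text
t: 1.3
position: [0.3399, -0.2235, 0.2432]
ee_rot: [-180.0, 0.0, 16.1]
wrist_force: [1.0, -0.3, 0.3]
finger_gap: 0.0002
grasp_force: 0.0
```

move_arm(
  commands=[
    [[0.44,-0.4,-0.02,0,0,0],[0.44,-0.4,-0.02,0,0,0],[0.44,-0.4,-0.02,0,0,0],[0.44,-0.4,-0.02,0,0,0],[0.44,-0.4,-0.02,0,0,0],[0.44,-0.4,-0.02,0,0,0],[0.44,-0.4,-0.02,0,0,0],[0.44,-0.4,-0.02,0,0,0]],
  ],
)

```text
t: 2.1
position: [0.4647, -0.021, 0.2511]
ee_rot: [-180.0, 0.0, 16.1]
wrist_force: [0.3, -0.8, 0.7]
finger_gap: 0.0005
grasp_force: 0.0
```

move_arm(
  commands=[
    [[0,0,0,-0.09,0.8,0.24],[0,0,0,-0.09,0.8,0.24],[0,0,0,-0.09,0.8,0.24],[0,0,0,-0.09,0.8,0.24],[0,0,0,-0.09,0.8,0.24],[0,0,0,-0.09,0.8,0.24],[0,0,0,-0.09,0.8,0.24],[0,0,0,-0.09,0.8,0.24],[0,0,0,-0.09,0.8,0.24],[0,0,0,-0.09,0.8,0.24]],
  ],
)

```text
t: 3.1
position: [0.4641, -0.0223, 0.2512]
ee_rot: [179.9, -40.3, 3.5]
wrist_force: [-0.2, 0.5, -0.0]
finger_gap: -0.0004
grasp_force: 0.0
```

```bash
python3 - <<'E'
from h import *
plan([0.44,-0.005,0.07],[180,-40,3.4])
im,d=env.read_camera('top'); cv2.imwrite('pics/top1.png',im[:,:,::-1])
p=env.camera_params('wrist'); im,d=env.read_camera('wrist'); cv2.imwrite('pics/w1.png',im[:,:,::-1]); np.savez('w1.npz',im=im,d=d)
print(p['position'],p['orientation'],env.state()['q'])
E
```

```text
t 3.1 pos [ 0.4641 -0.0223  0.2512] rpy [179.87 -40.32   3.54] F [-0.2  0.5 -0. ]
shift now  [-2.696 -0.38   2.465]
shift in final axes [-2.683 -0.374  2.48 ]
turn [ 0.007 -0.065  0.022]
[ 0.42251188 -0.02545179  0.40276545] [ 24.63965989  -0.09247792 -86.61499169] [-12.71428874 -13.5019144  124.16530901  19.83881505  31.86319554
  60.38817098]
```

View pics/w1.png

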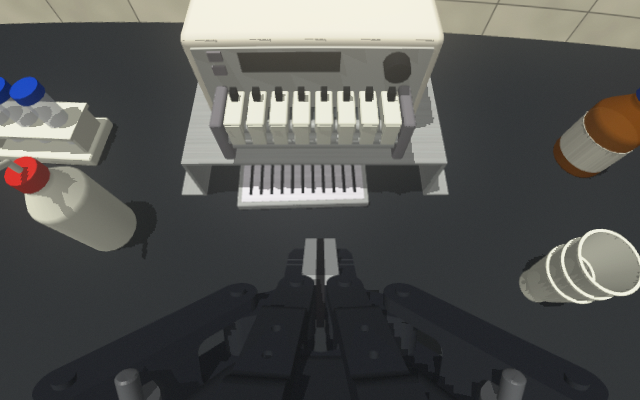

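Wrist view: the tray's front edge runs from about (238,206) to (368,204), with slots behind it. The shelf's front edge is near row 165, columns 183–447. The beakers are at right, at (600,265).

```bash
python3 - <<'E'
from h import *
np.set_printoptions(precision=4,suppress=True)
f=np.load('w1.npz'); s=env.state(); p=env.camera_params('wrist'); P=cloud(p,f['d']); Z=P[...,2]; im=f['im']
g=im.max(2)
# tray front edge: lowest bright pixel per column, in strip (bottom of front face lies on z~0.0-0.002)
pts=[];top=[]
for u in range(244,364,4):
    col=g[185:215,u].astype(int); zc=Z[185:215,u]
    b=np.nonzero(col>90)[0]
    if len(b): pts.append((u,185+b.max()+.5))
    gr=np.diff(col[:])
print([(v,g[v,300],round(Z[v,300]*1e3)) for v in range(186,212)])
bot=onplane(p,pts,0.001); 
k=np.polyfit(bot[:,1],bot[:,0],1); print('front foot edge x=',k,'yaw',np.degrees(np.arctan(-k[0])))
for v in (196,199,202): 
    r=np.nonzero(g[v,225:380]>90)[0]+225; print(v,r.min(),r.max(),onplane(p,[(r.min()-.5,v),(r.max()+.5,v)],0.015))
# shelf front edge top
sh=[]
for u in list(range(190,215,4))+list(range(415,440,4)):
    z=Z[130:185,u]; b=np.nonzero(z>0.076)[0]; sh.append((u,130+b.max()+.5))
q=onplane(p,sh,0.084); k2=np.polyfit(q[:,1],q[:,0],1); print(sh); print('shelf',k2,np.degrees(np.arctan(-k2[0])))
row=160; r=np.nonzero(abs(Z[row]-.084)<.008)[0]; print(r.min(),r.max(),onplane(p,[(r.min(),row),(r.max(),row)],.084))
E
```

```text
[(186, np.uint8(149), 14), (187, np.uint8(147), 15), (188, np.uint8(212), 15), (189, np.uint8(236), 15), (190, np.uint8(236), 13), (191, np.uint8(236), 15), (192, np.uint8(236), 13), (193, np.uint8(235), 15), (194, np.uint8(234), 14), (195, np.uint8(237), 14), (196, np.uint8(238), 14), (197, np.uint8(236), 15), (198, np.uint8(234), 14), (199, np.uint8(228), 13), (200, np.uint8(205), 15), (201, np.uint8(188), 13), (202, np.uint8(189), 14), (203, np.uint8(179), 14), (204, np.uint8(144), 13), (205, np.uint8(105), 9), (206, np.uint8(99), 7), (207, np.uint8(85), 5), (208, np.uint8(71), -2), (209, np.uint8(68), 0), (210, np.uint8(67), 1), (211, np.uint8(67), 0)]
front foot edge x= [-0.0915  0.5915] yaw 5.230461863297908
196 237 368 [[ 0.5948  0.0922  0.015 ]
 [ 0.6054 -0.0779  0.015 ]]
199 237 368 [[ 0.5906  0.0915  0.015 ]
 [ 0.6011 -0.0779  0.015 ]]
202 237 368 [[ 0.5864  0.0908  0.015 ]
 [ 0.5969 -0.0779  0.015 ]]
[(190, np.float64(165.5)), (194, np.float64(165.5)), (198, np.float64(165.5)), (202, np.float64(165.5)), (206, np.float64(165.5)), (210, np.float64(165.5)), (214, np.float64(165.5)), (415, np.float64(164.5)), (419, np.float64(164.5)), (423, np.float64(164.5)), (427, np.float64(164.5)), (431, np.float64(164.5)), (435, np.float64(164.5)), (439, np.float64(164.5))]
shelf [-0.0671  0.6068] 3.839989552870765
182 446 [[ 0.6048  0.1405  0.084 ]
 [ 0.6231 -0.1561  0.084 ]]
```

move_arm(
  commands=[
    [[-0.27,-0.04,0.25,0,0,0],[-0.27,-0.04,0.25,0,0,0],[-0.27,-0.04,0.25,0,0,0],[-0.27,-0.04,0.25,0,0,0],[-0.27,-0.04,0.25,0,0,0],[-0.27,-0.04,0.25,0,0,0],[-0.27,-0.04,0.25,0,0,0],[-0.27,-0.04,0.25,0,0,0],[-0.27,-0.04,0.25,0,0,0],[-0.27,-0.04,0.25,0,0,0]],
  ],
)

```text
t: 4.2
position: [0.4449, -0.0034, 0.088]
ee_rot: [-179.6, -40.4, 3.7]
wrist_force: [0.1, -0.3, -0.5]
finger_gap: -0.0002
grasp_force: 0.0
```

```bash
python3 - <<'E'
from h import *
env.read_camera('wrist')
plan([0.46,0.0,0.03],[180,-40,3.6]); print(env.state()['q'].round(1))
E
```

```text
t 4.25 pos [ 0.4445 -0.0033  0.087 ] rpy [-179.61  -40.41    3.7 ] F [-1.4  0.5 -1.2]
shift now  [-0.5   -0.038  1.072]
shift in final axes [-0.492 -0.045  1.075]
turn [-0.092 -0.082  0.016]
[-10.4   4.1 136.3  89.3   9.5 -10.1]
```

move_arm(
  commands=[
    [[0.25,-0.02,0.15,0,0,0],[0.25,-0.02,0.15,0,0,0],[0.25,-0.02,0.15,0,0,0],[0.25,-0.02,0.15,0,0,0],[0.25,-0.02,0.15,0,0,0],[0.25,-0.02,0.15,0,0,0],[0,0,0,0,0.2,0],[0,0,0,0,0.2,0],[0,0,0,0,0.2,0],[0,0,0,0,0.2,0],[0,0,0,0,0.2,0]],
  ],
)

```text
t: 5.35
position: [0.5309, 0.0082, 0.1035]
ee_rot: [-179.6, -45.6, 3.7]
wrist_force: [-0.3, -0.6, -0.2]
finger_gap: -0.0
grasp_force: 0.0
```

```bash
python3 - <<'E'
from h import *
plan([0.54,0.005,0.08],[180,-52,3.6]); print(env.state()['q'].round(1))
E
```

```text
t 5.35 pos [0.5309 0.0082 0.1035] rpy [-179.62  -45.55    3.67] F [-0.3 -0.6 -0.2]
shift now  [-0.21   0.079  0.455]
shift in final axes [-0.26   0.075  0.43 ]
turn [-0.086  1.29   0.005]
[ -6.6  11.9 126.4 113.3   8.4 -30.8]
```

move_arm(
  commands=[
    [[-0.03,0,0.04,0,0.13,0],[-0.03,0,0.04,0,0.13,0],[-0.03,0,0.04,0,0.13,0],[-0.03,0,0.04,0,0.13,0],[-0.03,0,0.04,0,0.13,0],[-0.03,0,0.04,0,0.13,0],[-0.03,0,0.04,0,0.13,0],[-0.03,0,0.04,0,0.13,0],[-0.03,0,0.04,0,0.13,0],[-0.03,0,0.04,0,0.13,0]],
  ],
)

```text
t: 6.35
position: [0.536, 0.0088, 0.079]
ee_rot: [-179.5, -52.1, 3.6]
wrist_force: [-0.7, -0.5, 0.4]
finger_gap: 0.0
grasp_force: 0.0
```

```bash
python3 - <<'E'
from h import *
print(env.state()['q'].round(1))
p=env.camera_params('wrist'); im,d=env.read_camera('wrist'); cv2.imwrite('pics/w2.png',im[:,:,::-1]); np.savez('w2.npz',im=im,d=d)
P=cloud(p,d)
# finger tip points: pixels close to the camera below tray, near the TCP
s=env.state(); A=rot(s['ee_rot']); Q=(P-s['position'])@A; m=(d>0)&(abs(Q[...,1])<.02)&(abs(Q[...,0])<.02)&(abs(Q[...,2])<.03)
q=Q[m]; print('tip tool-frame',q.min(0),q.max(0),m.sum())
plan([0.603,0.0065,0.045],[180,-52,3.6])
E
```

```text
[ -7.   17.7 128.9 153.4  20.1 -71.4]
tip tool-frame [ 0.00575808 -0.01276239 -0.02999928] [ 0.01157922  0.01466963 -0.0035992 ] 1609
t 6.4 pos [0.5357 0.0088 0.0785] rpy [-179.51  -52.08    3.58] F [-0.3  0.1 -1.3]
shift now  [0.295 0.143 1.467]
shift in final axes [0.297 0.131 1.468]
turn [-0.095 -0.016 -0.003]
```

View pics/w2.png

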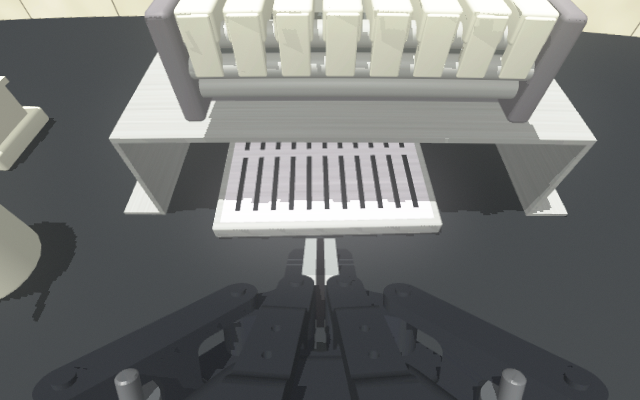

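Wrist view: the tray is clearly visible under the shelf, its front lip running from about (214,229) to (440,223), with the shut fingertips at (320,240) just before it.

```bash
python3 - <<'E'
from h import *
np.set_printoptions(precision=4,suppress=True)
f=np.load('w2.npz'); p=env.camera_params('wrist'); g=f['im'].max(2)
print([(v,int(g[v,270])) for v in range(215,242,1)])
c=onplane(p,[(215,228),(440,223),(112,137),(595,139)],0.015); print(c[:2], np.linalg.norm(c[0]-c[1]))
print(onplane(p,[(112,137),(595,139)],0.084))
E
```

```text
[(215, 254), (216, 254), (217, 254), (218, 254), (219, 254), (220, 253), (221, 246), (222, 238), (223, 240), (224, 241), (225, 241), (226, 237), (227, 234), (228, 210), (229, 173), (230, 162), (231, 159), (232, 157), (233, 157), (234, 155), (235, 149), (236, 113), (237, 98), (238, 104), (239, 104), (240, 103), (241, 103)]
[[ 0.583   0.0873  0.015 ]
 [ 0.5981 -0.0757  0.015 ]] 0.1636482288693379
[[ 0.6019  0.1387  0.084 ]
 [ 0.6201 -0.1552  0.084 ]]
```

move_arm(
  commands=[
    [[0.02,0.014,0.165,0,0,0],[0.02,0.014,0.165,0,0,0],[0.02,0.014,0.165,0,0,0],[0.02,0.014,0.165,0,0,0],[0.02,0.014,0.165,0,0,0],[0.02,0.014,0.165,0,0,0],[0.02,0.014,0.165,0,0,0],[0.02,0.014,0.165,0,0,0],[0.02,0.014,0.165,0,0,0],[0.02,0.014,0.165,0,0,0],[0,0,0,0,0,0],[0,0,0,0,0,0]],
  ],
)

```text
t: 7.6
position: [0.6061, 0.0061, 0.0349]
ee_rot: [-179.6, -51.9, 3.5]
wrist_force: [0.3, -0.2, -0.6]
finger_gap: -0.0001
grasp_force: 0.0
```

```bash
python3 - <<'E'
from h import *
print(env.state()['q'].round(1))
plan([0.607,0.0065,0.0255],[180,-52,3.6])
E
```

```text
[ -6.1  30.  118.3 157.6  21.3 -75. ]
t 7.6 pos [0.6061 0.0061 0.0349] rpy [-179.64  -51.87    3.55] F [ 0.3 -0.2 -0.6]
shift now  [-0.136 -0.005  0.131]
shift in final axes [-0.137 -0.006  0.131]
turn [-0.064  0.025 -0.006]
```

move_arm(
  commands=[
    [[-0.0237,0,0.0185,0,0,0],[-0.0237,0,0.0185,0,0,0],[-0.0237,0,0.0185,0,0,0],[-0.0237,0,0.0185,0,0,0],[-0.0237,0,0.0185,0,0,0],[-0.0237,0,0.0185,0,0,0],[0,0,0,0,0,0],[0,0,0,0,0,0]],
  ],
)

```text
t: 8.4
position: [0.6062, 0.0061, 0.0261]
ee_rot: [-179.6, -51.9, 3.5]
wrist_force: [0.6, 0.5, -0.2]
finger_gap: -0.0003
grasp_force: 0.0
```

move_arm(
  commands=[
    [[-0.0158,0,0.0123,0,0,0],[0,0,0,0,0,0]],
  ],
)

```text
t: 8.6
position: [0.6061, 0.0061, 0.025]
ee_rot: [-179.6, -51.9, 3.5]
wrist_force: [0.4, 0.2, 0.1]
finger_gap: 0.0002
grasp_force: 0.0
```

move_arm(
  commands=[
    [[-0.008,0,0.006,0,0,0],[0,0,0,0,0,0]],
  ],
)

```text
t: 8.8
position: [0.6061, 0.0061, 0.0246]
ee_rot: [-179.6, -51.9, 3.5]
wrist_force: [-0.1, -0.3, -0.0]
finger_gap: -0.0001
grasp_force: 0.0
```

move_arm(
  commands=[
    [[-0.0158,0,0.0123,0,0,0],[0,0,0,0,0,0]],
  ],
)

```text
t: 9.0
position: [0.6061, 0.0061, 0.0235]
ee_rot: [-179.6, -51.9, 3.5]
wrist_force: [-0.5, 0.2, -0.4]
finger_gap: -0.0
grasp_force: 0.0
```

move_arm(
  commands=[
    [[-0.008,0,0.006,0,0,0],[0,0,0,0,0,0]],
  ],
)

```text
t: 9.2
position: [0.6061, 0.0061, 0.023]
ee_rot: [-179.6, -51.9, 3.6]
wrist_force: [-0.6, -0.1, -0.7]
finger_gap: 0.0001
grasp_force: 0.0
```

move_arm(
  commands=[
    [[-0.008,0,0.006,0,0,0],[0,0,0,0,0,0]],
  ],
)

```text
t: 9.4
position: [0.6061, 0.0061, 0.0225]
ee_rot: [-179.6, -51.9, 3.5]
wrist_force: [-0.6, -0.3, -0.4]
finger_gap: -0.0
grasp_force: 0.0
```

move_arm(
  commands=[
    [[-0.0158,0,0.0123,0,0,0],[0,0,0,0,0,0]],
  ],
)

```text
t: 9.6
position: [0.6063, 0.0061, 0.0218]
ee_rot: [-179.6, -51.9, 3.5]
wrist_force: [-1.0, 0.8, 3.1]
finger_gap: -0.0003
grasp_force: 1.4
```

move_arm(
  commands=[
    [[-0.008,0,0.006,0,0,0],[0,0,0,0,0,0]],
  ],
)

```text
t: 9.8
position: [0.6065, 0.0061, 0.0217]
ee_rot: [-179.6, -52.0, 3.5]
wrist_force: [-2.2, 0.1, 6.8]
finger_gap: -0.0001
grasp_force: 3.0
```

move_arm(
  commands=[
    [[-0.008,0,0.006,0,0,0],[0,0,0,0,0,0]],
  ],
)

```text
t: 10.0
position: [0.6068, 0.0061, 0.0216]
ee_rot: [-179.6, -52.1, 3.6]
wrist_force: [-2.2, -0.4, 8.5]
finger_gap: -0.0
grasp_force: 4.4
```

move_arm(
  commands=[
    [[-0.012,0,0.009,0,0,0],[0,0,0,0,0,0]],
  ],
)

```text
t: 10.2
position: [0.6072, 0.0061, 0.0215]
ee_rot: [-179.7, -52.1, 3.6]
wrist_force: [-4.0, -0.4, 13.4]
finger_gap: 0.0002
grasp_force: 6.5
```

move_arm(
  commands=[
    [[-0.025,0,-0.032,0,0,0],[-0.049,0,-0.063,0,0,0],[-0.049,0,-0.063,0,0,0],[-0.049,0,-0.063,0,0,0],[-0.049,0,-0.063,0,0,0],[-0.049,0,-0.063,0,0,0]],
  ],
)

```text
t: 10.8
position: [0.5855, 0.0046, 0.0216]
ee_rot: [-179.7, -52.2, 3.6]
wrist_force: [2.3, -0.1, 7.7]
finger_gap: -0.0
grasp_force: 4.1
```

```bash
python3 - <<'E'
from h import *
s=env.state(); print(s['q'].round(1),s['wrist_force'].round(1),s['position'].round(4))
p=env.camera_params('wrist'); im,d=env.read_camera('wrist'); np.savez('w3.npz',im=im,d=d); cv2.imwrite('pics/w3.png',im[:,:,::-1])
E
```

```text
[ -6.6  30.7 121.2 159.8  25.  -77.9] [ 2.3 -0.1  7.7] [0.5855 0.0046 0.0216]
```

View pics/w3.png

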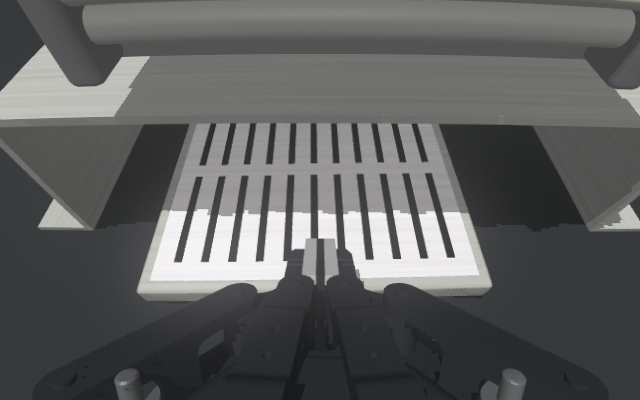

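The tray now shows more of its front, with the front lip from (140,289) to (490,283) and the shelf edge at row 123. I'll check how far it has moved.

```bash
python3 - <<'E'
from h import *
np.set_printoptions(precision=4,suppress=True)
f=np.load('w3.npz'); p=env.camera_params('wrist'); g=f['im'].max(2)
for u in (160,200,440,475):
    print(u,[(v,int(g[v,u])) for v in range(268,302,2)])
c=onplane(p,[(138,290),(491,285)],0.015); print(c, c.mean(0),np.linalg.norm(c[0]-c[1]))
print(onplane(p,[(320,124)],0.084))
E
```

```text
160 [(268, 245), (270, 243), (272, 243), (274, 242), (276, 241), (278, 243), (280, 237), (282, 193), (284, 202), (286, 202), (288, 201), (290, 188), (292, 177), (294, 128), (296, 119), (298, 112), (300, 100)]
200 [(268, 247), (270, 244), (272, 244), (274, 243), (276, 242), (278, 244), (280, 232), (282, 199), (284, 203), (286, 206), (288, 201), (290, 188), (292, 173), (294, 120), (296, 122), (298, 118), (300, 74)]
440 [(268, 242), (270, 239), (272, 238), (274, 240), (276, 206), (278, 193), (280, 192), (282, 193), (284, 191), (286, 185), (288, 163), (290, 120), (292, 116), (294, 113), (296, 84), (298, 67), (300, 58)]
475 [(268, 240), (270, 237), (272, 239), (274, 239), (276, 188), (278, 190), (280, 192), (282, 193), (284, 188), (286, 184), (288, 130), (290, 116), (292, 111), (294, 102), (296, 44), (298, 58), (300, 64)]
[[ 0.5637  0.0875  0.015 ]
 [ 0.5771 -0.0778  0.015 ]] [0.5704 0.0048 0.015 ] 0.1658726244198038
[[0.6045 0.0045 0.084 ]]
```

move_arm(
  commands=[
    [[-0.01,0,0.007,0,0,0],[-0.049,0,-0.063,0,0,0],[-0.074,0,-0.0945,0,0,0],[-0.074,0,-0.0945,0,0,0],[-0.074,0,-0.0945,0,0,0],[-0.074,0,-0.0945,0,0,0],[-0.074,0,-0.0945,0,0,0],[-0.049,0,-0.063,0,0,0]],
  ],
)

```text
t: 11.65
position: [0.5479, 0.002, 0.0216]
ee_rot: [-179.7, -52.3, 3.6]
wrist_force: [3.1, 0.3, 11.8]
finger_gap: 0.0001
grasp_force: 5.6
```

move_arm(
  commands=[
    [[-0.049,0,-0.063,0,0,0],[-0.074,0,-0.0945,0,0,0],[-0.074,0,-0.0945,0,0,0],[-0.074,0,-0.0945,0,0,0],[-0.049,0,-0.063,0,0,0]],
  ],
)

```text
t: 12.15
position: [0.522, 0.0003, 0.0215]
ee_rot: [-179.7, -52.3, 3.6]
wrist_force: [3.8, -0.2, 11.8]
finger_gap: -0.0
grasp_force: 5.7
```

```bash
python3 - <<'E'
from h import *
s=env.state(); print(s['q'].round(1),s['wrist_force'].round(1),s['position'].round(4))
p=env.camera_params('top'); im,d=env.read_camera('top'); np.savez('t2.npz',im=im,d=d)
g=im.max(2)
for u in (288,292,334,338): print(u,[(v,int(g[v,u])) for v in range(224,246)])
E
```

```text
[ -8.7  26.8 130.4 159.9  30.3 -80.1] [ 3.8 -0.2 11.8] [5.22e-01 3.00e-04 2.15e-02]
288 [(224, 237), (225, 230), (226, 223), (227, 217), (228, 215), (229, 220), (230, 223), (231, 222), (232, 223), (233, 220), (234, 220), (235, 222), (236, 228), (237, 230), (238, 228), (239, 233), (240, 238), (241, 249), (242, 253), (243, 254), (244, 253), (245, 236)]
292 [(224, 228), (225, 220), (226, 219), (227, 220), (228, 221), (229, 220), (230, 222), (231, 228), (232, 229), (233, 233), (234, 235), (235, 236), (236, 237), (237, 236), (238, 239), (239, 239), (240, 244), (241, 250), (242, 253), (243, 253), (244, 249), (245, 216)]
334 [(224, 251), (225, 252), (226, 253), (227, 253), (228, 253), (229, 253), (230, 252), (231, 252), (232, 251), (233, 251), (234, 250), (235, 250), (236, 250), (237, 249), (238, 250), (239, 253), (240, 251), (241, 243), (242, 198), (243, 114), (244, 53), (245, 43)]
338 [(224, 50), (225, 56), (226, 64), (227, 72), (228, 87), (229, 88), (230, 87), (231, 90), (232, 94), (233, 90), (234, 93), (235, 95), (236, 99), (237, 106), (238, 112), (239, 124), (240, 136), (241, 149), (242, 132), (243, 82), (244, 49), (245, 51)]
```

move_arm(
  commands=[
    [[-0.049,0,-0.063,0,0,0],[-0.074,0,-0.0945,0,0,0],[-0.074,0,-0.0945,0,0,0],[-0.074,0,-0.0945,0,0,0],[-0.074,0,-0.0945,0,0,0],[-0.074,0,-0.0945,0,0,0],[-0.049,0,-0.063,0,0,0]],
  ],
)

```text
t: 12.9
position: [0.4842, -0.0023, 0.0215]
ee_rot: [-179.7, -52.3, 3.6]
wrist_force: [4.0, 0.6, 12.4]
finger_gap: -0.0002
grasp_force: 6.1
```

```bash
python3 - <<'E'
from h import *
np.set_printoptions(precision=4,suppress=True)
s=env.state(); print(s['q'].round(1),s['wrist_force'].round(1),s['position'].round(4))
p=env.camera_params('wrist'); im,d=env.read_camera('wrist'); np.savez('w4.npz',im=im,d=d); cv2.imwrite('pics/w4.png',im[:,:,::-1])
p=env.camera_params('top'); im,d=env.read_camera('top'); g=im.max(2); P=cloud(p,d)
m=np.zeros(g.shape,np.uint8); m[222:262,260:360]=(g[222:262,260:360]>130)
m=m.astype(bool)&(abs(P[...,2]-.015)<.01)
for v in range(226,256,3):
    r=np.nonzero(m[v])[0]; print(v,r.min() if len(r) else 0,r.max() if len(r) else 0)
cv2.imwrite('pics/top3.png',cv2.resize(im[170:290,230:440,::-1],None,fx=3.8,fy=3.8,interpolation=cv2.INTER_CUBIC)); np.savez('t3.npz',im=im,d=d)
E
```

```text
[-10.3  24.7 135.7 159.3  33.5 -81.1] [ 4.   0.6 12.4] [ 0.4842 -0.0023  0.0215]
226 282 336
229 282 336
232 283 336
235 283 336
238 283 337
241 283 337
244 283 337
247 284 337
250 284 338
253 284 338
```

View pics/top3.png

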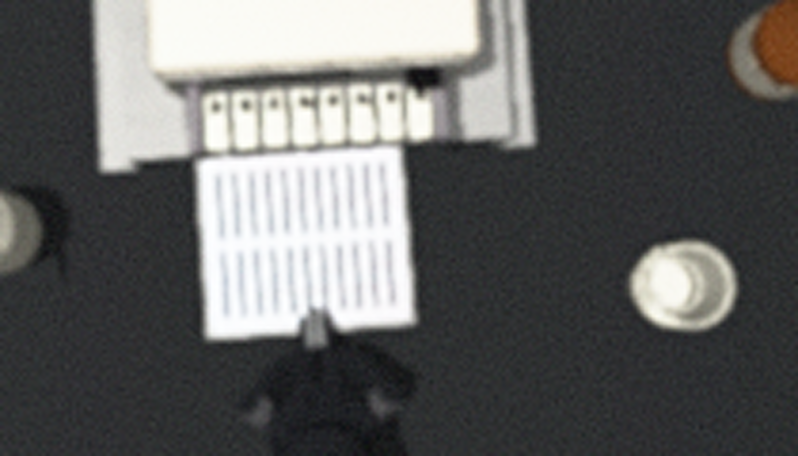

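The tray followed, with its front edge at crop (205–415, 340–322) and slots in view. It needs roughly 24 mm more, then I lift off.

move_arm(
  commands=[
    [[-0.049,0,-0.063,0,0,0],[-0.074,0,-0.0945,0,0,0],[-0.074,0,-0.0945,0,0,0],[-0.074,0,-0.0945,0,0,0],[-0.025,0,-0.032,0,0,0],[0,0,0,0,0,0]],
  ],
)

```text
t: 13.6
position: [0.4601, -0.004, 0.0214]
ee_rot: [-179.7, -52.3, 3.6]
wrist_force: [-1.3, -0.6, 17.8]
finger_gap: -0.0002
grasp_force: 8.8
```

```bash
cat > tr.py <<'E'
from h import *
np.set_printoptions(precision=4,suppress=True)
s=env.state(); print(s['t'],s['q'].round(1),s['wrist_force'].round(1),s['position'].round(4))
p=env.camera_params('top'); im,d=env.read_camera('top'); np.savez('t4.npz',im=im,d=d)
cv2.imwrite('pics/top4.png',cv2.resize(im[170:290,230:440,::-1],None,fx=3.8,fy=3.8,interpolation=cv2.INTER_CUBIC))
g=im.max(2).astype(np.uint8); P=cloud(p,d)
m=(g>110); m[:,:270]=0; m[:,350:]=0; m[:205]=0; m[275:]=0
m&=abs(P[...,2]-.014)<.012
m=cv2.morphologyEx(m.astype(np.uint8),cv2.MORPH_CLOSE,np.ones((7,7)))
cs,_=cv2.findContours(m,cv2.RETR_EXTERNAL,cv2.CHAIN_APPROX_NONE); c=max(cs,key=cv2.contourArea)
w=onplane(p,c.reshape(-1,2),.015)[:,:2].astype(np.float32); r=cv2.minAreaRect(w); print(r); print(cv2.boxPoints(r))
E
python3 tr.py
```

```text
13.6 [-11.6  23.5 139.  158.6  35.6 -81.8] [-1.3 -0.6 17.8] [ 0.4601 -0.004   0.0214]
((0.5175871253013611, 0.00580267608165741), (0.15368421375751495, 0.17250069975852966), 3.612887144088745)
[[ 0.4355  0.087 ]
 [ 0.4463 -0.0851]
 [ 0.5997 -0.0754]
 [ 0.5888  0.0967]]
```

move_arm(
  commands=[
    [[0.05,0,-0.04,0,0,0],[0.16,0,-0.12,0,0,0],[0.16,0,-0.12,0,0,0],[0.16,0,-0.12,0,0,0],[0.16,0,-0.12,0,0,0],[0.24,0,-0.18,0,0,0],[0.24,0,-0.18,0,0,0],[0.24,0,-0.18,0,0,0],[0.24,0,-0.18,0,0,0],[0.24,0,-0.18,0,0,0],[0.24,0,-0.18,0,0,0],[0.24,0,-0.18,0,0,0]],
  ],
)

```text
t: 14.85
position: [0.4614, -0.0042, 0.1671]
ee_rot: [-179.7, -51.9, 3.6]
wrist_force: [-0.6, 0.3, -0.3]
finger_gap: -0.0004
grasp_force: 0.0
```

move_arm(
  commands=[
    [[0,0,0,0,-0.3,0],[0,0,0,0,-0.3,0],[0,0,0,0,-0.3,0],[0,0,0,0,-0.3,0],[0,0,0,0,-0.3,0],[0,0,0,0,-0.3,0],[0,0,0,0,-0.3,0],[0,0,0,0,-0.3,0],[0,0,0,0,-0.4,0],[0,0,0,0,-0.4,0],[0,0,0,0,-0.4,0],[0,0,0,0,-0.4,0]],
  ],
)

```text
t: 16.05
position: [0.4613, -0.0041, 0.1663]
ee_rot: [-179.7, -31.8, 3.7]
wrist_force: [0.4, 0.8, -0.0]
finger_gap: -0.0002
grasp_force: 0.0
```

```bash
python3 - <<'E'
from h import *
print(env.state()['q'].round(1))
plan([0.48,-0.2,0.25],[180,0,3.6])
E
python3 tr.py
```

```text
[ -8.6  -3.8 125.5  14.5  27.9  66.6]
t 16.05 pos [ 0.4613 -0.0041  0.1663] rpy [-179.74  -31.81    3.7 ] F [ 0.4  0.8 -0. ]
shift now  [ 0.984  3.929 -1.377]
shift in final axes [ 0.127  3.935 -1.673]
turn [-0.057 -6.361  0.033]
16.05 [ -8.6  -3.8 125.5  14.5  27.9  66.6] [ 0.4  0.8 -0. ] [ 0.4613 -0.0041  0.1663]
((0.5177755355834961, 0.005130968987941742), (0.1531432569026947, 0.17198002338409424), 4.428464412689209)
[[ 0.4348  0.085 ]
 [ 0.4481 -0.0865]
 [ 0.6008 -0.0747]
 [ 0.5875  0.0968]]
```

move_arm(
  commands=[
    [[0,0,-0.2,0,-0.8,0],[0,0,-0.2,0,-0.8,0],[0,0,-0.2,0,-0.8,0],[0,0,-0.2,0,-0.8,0],[0,0,-0.2,0,-0.8,0],[0,0,-0.2,0,-0.8,0],[0,0,-0.2,0,-0.8,0],[0,0,-0.2,0,-0.76,0]],
  ],
  grip=1,
)

```text
t: 16.9
position: [0.4372, -0.0057, 0.2419]
ee_rot: [-179.7, 0.0, 3.9]
wrist_force: [-0.9, -0.2, -0.4]
finger_gap: 0.085
grasp_force: 0.0
```

move_arm(
  commands=[
    [[0.01,0.4,0,0,0,0],[0.01,0.5,0,0,0,0],[0.01,0.5,0,0,0,0],[0.01,0.5,0,0,0,0],[0.01,0.5,0,0,0,0],[0.01,0.5,0,0,0,0],[0.01,0.5,0,0,0,0],[0.01,0.5,0,0,0,0],[0.01,0.5,0,0,0,0],[0.01,0.5,0,0,0,0],[0.01,0.4,0,0,0,0],[0.01,0.3,0,0,0,0]],
  ],
)

```text
t: 18.1
position: [0.4621, -0.2859, 0.2399]
ee_rot: [-179.7, -0.1, 3.8]
wrist_force: [0.5, 0.8, 0.4]
finger_gap: 0.0852
grasp_force: 0.0
```

```bash
python3 - <<'E'
from h import *
np.set_printoptions(precision=4,suppress=True)
print(env.state()['q'].round(1))
p=env.camera_params('wrist'); im,d=env.read_camera('wrist'); np.savez('w5.npz',im=im,d=d); cv2.imwrite('pics/w5.png',im[:,:,::-1])
s=env.state(); A=rot(s['ee_rot']); P=cloud(p,d); Q=(P-s['position'])@A
m=(d>0)&(abs(Q[...,1])<.07)&(abs(Q[...,1])>.035)&(abs(Q[...,0])<.03)&(Q[...,2]>-.06)&(Q[...,2]<.03)
if m.any(): print('tips',Q[m].min(0),Q[m].max(0))
m=(P[...,2]>.105)&(P[...,2]<.13)&(abs(P[...,1]+.283)<.06)&(abs(P[...,0]-.504)<.06); q=P[m]; print('rim pts',len(q),q.min(0),q.max(0))
plan([0.504,-0.283,0.2],[180,0,3.6])
E
```

```text
[-35.7  16.   87.5   0.3  76.6  50.3]
tips [-0.0123 -0.07   -0.06  ] [ 0.0136  0.0699 -0.0123]
rim pts 1768 [ 0.4749 -0.3154  0.105 ] [ 0.5362 -0.2541  0.1219]
t 18.15 pos [ 0.4621 -0.2873  0.2399] rpy [-179.75   -0.11    3.8 ] F [-0.6 -1.1 -1. ]
shift now  [ 0.841 -0.026  0.8  ]
shift in final axes [ 0.842 -0.033  0.798]
turn [-0.049 -0.022  0.04 ]
```

View pics/w5.png

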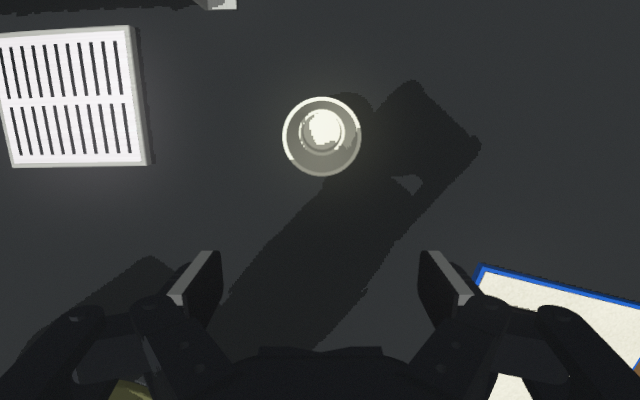

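Wrist view: the top beaker's rim is a circle centred at about (321.5,136) with radius 39 px, and the open fingers are below it. The tray lies at upper left, clear of the shelf.

```bash
python3 - <<'E'
from h import *
np.set_printoptions(precision=4,suppress=True)
f=np.load('w5.npz'); p=env.camera_params('wrist'); g=f['im'].max(2)
m=(g>150).astype(np.uint8); m[:85]=0; m[190:]=0; m[:,:270]=0; m[:,375:]=0
m=cv2.morphologyEx(m,cv2.MORPH_CLOSE,np.ones((5,5)))
cs,_=cv2.findContours(m,cv2.RETR_EXTERNAL,cv2.CHAIN_APPROX_NONE); c=np.concatenate([k for k in cs if len(k)>30]); c=cv2.convexHull(c).reshape(-1,2)
w=onplane(p,c,.120)[:,:2].astype(np.float32); (x,y),r=cv2.minEnclosingCircle(w); print('rim',x,y,r)
A=np.c_[2*w,np.ones(len(w))]; s=np.linalg.lstsq(A,(w**2).sum(1),rcond=None)[0]; print(s[:2],np.sqrt(s[2]+s[0]**2+s[1]**2))
plan([s[0],s[1],0.14],[180,0,3.8])
E
```

```text
rim 0.5057781934738159 -0.2862429618835449 0.031150957569479942
[ 0.5061 -0.286 ] 0.030561702208067185
t 18.15 pos [ 0.4621 -0.2873  0.2399] rpy [-179.75   -0.11    3.8 ] F [-0.6 -1.1 -1. ]
shift now  [0.876 0.041 1.999]
shift in final axes [0.88  0.033 1.998]
turn [-0.049 -0.022  0.   ]
```

move_arm(
  commands=[
    [[0.219,0.008,0,0,0,0],[0.219,0.008,0,0,0,0],[0.219,0.008,0,0,0,0],[0.219,0.008,0,0,0,0],[0,0,0.4,-0.05,-0.02,0],[0,0,0.4,0,0,0],[0,0,0.4,0,0,0],[0,0,0.4,0,0,0],[0,0,0.4,0,0,0],[0,0,0,0,0,0]],
  ],
)

```text
t: 19.15
position: [0.5056, -0.2824, 0.1379]
ee_rot: [-179.9, 0.2, 3.9]
wrist_force: [-0.1, -0.1, 0.1]
finger_gap: 0.0855
grasp_force: 0.0
```

```bash
python3 - <<'E'
from h import *
plan([0.5055,-0.2852,0.093],[180,0,3.8])
E
```

```text
t 19.15 pos [ 0.5056 -0.2824  0.1379] rpy [-179.86    0.2     3.89] F [-0.1 -0.1  0.1]
shift now  [-0.003  0.057  0.899]
shift in final axes [-0.007  0.055  0.899]
turn [-0.028  0.041  0.018]
```

move_arm(
  commands=[
    [[0,0.025,0,0,0.02,0],[0,0.025,0,0,0.02,0],[0,0,0.1,0,0,0],[0,0,0.2,0,0,0],[0,0,0.2,0,0,0],[0,0,0.2,0,0,0],[0,0,0.1,0,0,0],[0,0,0.1,0,0,0],[0,0,0,0,0,0],[0,0,0,0,0,0]],
  ],
)

```text
t: 20.15
position: [0.5064, -0.286, 0.0957]
ee_rot: [180.0, -0.2, 3.8]
wrist_force: [0.0, 0.8, 0.2]
finger_gap: 0.0855
grasp_force: 0.0
```

```bash
python3 - <<'E'
from h import *
np.set_printoptions(precision=4,suppress=True)
p=env.camera_params('wrist'); im,d=env.read_camera('wrist'); np.savez('w6.npz',im=im,d=d); cv2.imwrite('pics/w6.png',im[:,:,::-1])
p2=env.camera_params('wrist'); print(p['position']-p2['position'])
plan([0.5055,-0.2852,0.093],[180,0,3.8])
E
```

```text
[-0.      0.     -0.0002]
t 20.2 pos [ 0.5064 -0.2861  0.0958] rpy [179.97  -0.22   3.85] F [ 0.1 -0.4 -0.5]
shift now  [-0.017 -0.019  0.057]
shift in final axes [-0.017 -0.019  0.057]
turn [ 0.006 -0.044  0.01 ]
```

View pics/w6.png

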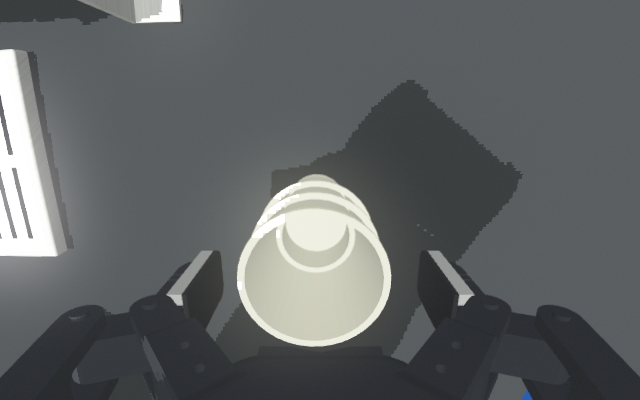

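The rim spans columns 237–392 and the pads' inner faces sit at 222 and 419, so the gripper must shift about 2.3 mm to the left (+y). I'll check x the same way.

```bash
python3 - <<'E'
from h import *
np.set_printoptions(precision=4,suppress=True)
p=env.camera_params('wrist')
w=onplane(p,[(237,273),(392,278),(314,347),(316,200),(222,252),(419,252)],.120); print(w[:4,:2], w[:2].mean(0))
s=env.state(); print((w-s['position'])@rot(s['ee_rot']))
E
```

```text
[[ 0.5079 -0.2541]
 [ 0.5097 -0.3158]
 [ 0.4746 -0.2868]
 [ 0.54   -0.2835]] [ 0.5088 -0.285   0.12  ]
[[ 0.0037 -0.0318 -0.0242]
 [ 0.0014  0.0299 -0.0241]
 [-0.0317 -0.0014 -0.0243]
 [ 0.0338 -0.0003 -0.024 ]
 [ 0.0128 -0.037  -0.0241]
 [ 0.0127  0.0398 -0.0241]]
```

move_arm(
  commands=[
    [[0.02,-0.045,0.0,0,0,0],[0,0,0.05,0,0,0],[0,0,0,0,0,0]],
  ],
)

```text
t: 20.5
position: [0.5071, -0.2835, 0.0928]
ee_rot: [-180.0, -0.2, 3.9]
wrist_force: [0.1, -0.4, -0.7]
finger_gap: 0.0852
grasp_force: 0.0
```

move_arm(
  commands=[
    [[0,0,0,0,0,0],[0,0,0,0,0,0],[0,0,0,0,0,0],[0,0,0,0,0,0],[0,0,0,0,0,0],[0,0,0,0,0,0]],
  ],
  grip=0.6,
  force=20,
)

```text
t: 21.1
position: [0.5073, -0.2838, 0.0934]
ee_rot: [180.0, -0.2, 3.8]
wrist_force: [-1.2, 0.7, 5.5]
finger_gap: 0.0588
grasp_force: 21.5
```

move_arm(
  commands=[
    [[0,0,-0.04,0,0,0],[0,0,-0.1,0,0,0],[0,0,-0.1,0,0,0],[0,0,-0.1,0,0,0],[0,0,-0.1,0,0,0],[0,0,-0.15,0,0,0]],
  ],
)

```text
t: 21.7
position: [0.5069, -0.2836, 0.1228]
ee_rot: [-180.0, -0.2, 3.8]
wrist_force: [-0.4, -0.1, -1.2]
finger_gap: 0.0586
grasp_force: 21.6
```

```bash
python3 - <<'E'
from h import *
np.set_printoptions(precision=4,suppress=True)
p=env.camera_params('wrist'); im,d=env.read_camera('wrist'); cv2.imwrite('pics/w7.png',im[:,:,::-1])
p=env.camera_params('scene'); im2,d2=env.read_camera('scene'); P=cloud(p,d2)
m=(np.linalg.norm(P[...,:2]-[.505,-.284],axis=2)<.035)&(P[...,2]>.02)
v,u=np.nonzero(m); print(u.min(),u.max(),v.min(),v.max())
a=cv2.resize(im2[130:230,150:290,::-1],(560,400),interpolation=cv2.INTER_CUBIC); cv2.imwrite('pics/s7.png',a)
plan([0.507,-0.2838,0.18],[180,0,3.8]); print(env.state()['finger_gap'],env.state()['grasp_force'])
E
```

```text
173 226 105 205
t 21.8 pos [ 0.5074 -0.2839  0.1238] rpy [179.93  -0.28   3.85] F [-0.5 -0.2 -0.3]
shift now  [-0.003 -0.002 -1.124]
shift in final axes [-0.008 -0.003 -1.124]
turn [ 0.015 -0.056  0.01 ]
0.058751815254404684 21.591271844860103
```

View pics/s7.png

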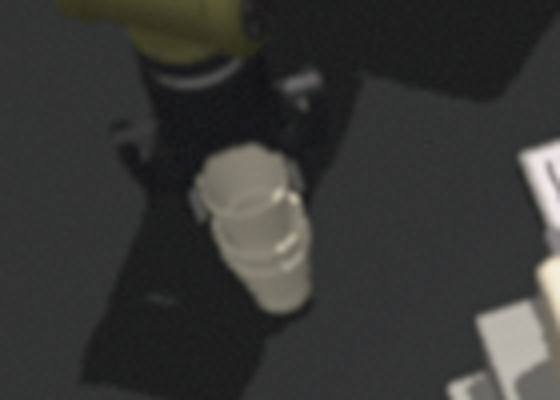

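The top beaker is lifted alone, and two rims stay nested below it. Lifting on and carrying it to the tray.

move_arm(
  commands=[
    [[0,0,-0.2,0,0,0],[0,0,-0.2,0,0,0],[0,0,-0.2,0,0,0],[0,0,-0.2,0,0,0],[0,0,-0.2,0,0,0],[0,0,-0.2,0,0,0],[0,0,-0.2,0,0,0],[0.02,-0.2,0,0,0,0],[0.03,-0.3,0,0,0,0],[0.04,-0.4,0,0,0,0],[0.04,-0.4,0,0,0,0],[0.04,-0.4,0,0,0,0]],
  ],
)

```text
t: 23.0
position: [0.5092, -0.1962, 0.1918]
ee_rot: [-180.0, -0.1, 3.9]
wrist_force: [0.0, 0.1, 0.3]
finger_gap: 0.0587
grasp_force: 21.7
```

move_arm(
  commands=[
    [[0.04,-0.4,0,0,0,0],[0.04,-0.4,0,0,0,0],[0.04,-0.4,0,0,0,0],[0.04,-0.4,0,0,0,0],[0.04,-0.4,0,0,0,0],[0.04,-0.4,0,0,0,0],[0.04,-0.4,0,0,0,0],[0.04,-0.4,0,0,0,0],[0.04,-0.4,0,0,0,0],[0.04,-0.4,0,0,0,0],[0,0,0,0,0,0]],
  ],
)

```text
t: 24.1
position: [0.5154, 0.0053, 0.192]
ee_rot: [-180.0, -0.1, 4.0]
wrist_force: [0.6, 0.1, 0.0]
finger_gap: 0.0587
grasp_force: 21.7
```

```bash
python3 - <<'E'
from h import *
np.set_printoptions(precision=4,suppress=True)
p=env.camera_params('wrist'); im,d=env.read_camera('wrist'); np.savez('w8.npz',im=im,d=d); cv2.imwrite('pics/w8.png',im[:,:,::-1])
P=cloud(p,d); Z=P[...,2]; m=(abs(Z-.015)<.006)&(im.max(2)>100)&(abs(P[...,0]-.52)<.12)&(abs(P[...,1])<.13)
q=P[m]; print(m.sum(),q.min(0),q.max(0)); r=cv2.minAreaRect(q[:,:2].astype(np.float32)); print(r)
print(cv2.boxPoints(r)); print(env.state()['finger_gap'],env.state()['q'].round(1))
plan([0.519,.0045,.193],[180,0,155])
E
```

```text
18323 [ 0.4409 -0.0873  0.0113] [0.5995 0.0915 0.0176]
((0.5197727084159851, 0.002044767141342163), (0.1482214629650116, 0.17015399038791656), 4.009795188903809)
[[ 0.4399  0.0817]
 [ 0.4518 -0.088 ]
 [ 0.5997 -0.0776]
 [ 0.5878  0.0921]]
0.058332709678744994 [-3.6 14.8 95.6  0.  69.4 82.4]
t 24.15 pos [0.5155 0.0041 0.1921] rpy [180.    -0.14   3.98] F [ 0.2  0.  -1.2]
shift now  [ 0.071 -0.003 -0.019]
shift in final axes [-0.061  0.037 -0.019]
turn [  0.038  -0.009 -30.203]
```

View pics/w8.png

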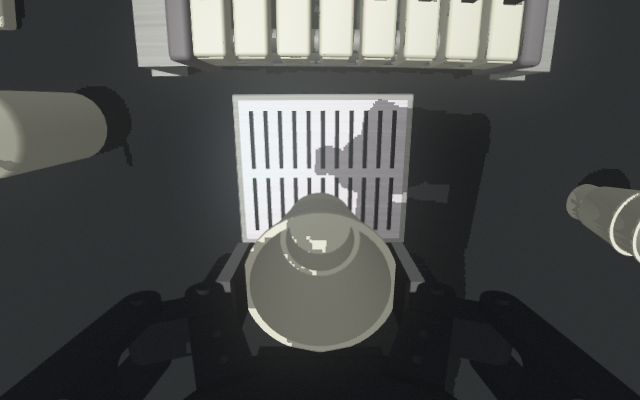

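Wrist view: the tray is wholly in front of the shelf, at columns 233–413 and rows 95–243, with a dark gap up to the shelf edge at row 70. The beaker is in hand at (320,285). I'll yaw the gripper so the camera faces away from the pump, then lower.

move_arm(
  commands=[
    [[0.08,0,0,0,0,-0.5],[0,0,0,0,0,-1],[0,0,0,0,0,-1],[0,0,0,0,0,-1],[0,0,0,0,0,-1],[0,0,0,0,0,-1],[0,0,0,0,0,-1],[0,0,0,0,0,-1],[0,0,0,0,0,-1],[0,0,0,0,0,-1],[0,0,0,0,0,-1],[0,0,0,0,0,-1]],
  ],
)

```text
t: 25.35
position: [0.5197, 0.0025, 0.1922]
ee_rot: [179.9, -0.1, 61.5]
wrist_force: [0.2, -0.2, 0.5]
finger_gap: 0.0585
grasp_force: 21.7
```

move_arm(
  commands=[
    [[0,0,0,0,0,-1],[0,0,0,0,0,-1],[0,0,0,0,0,-1],[0,0,0,0,0,-1],[0,0,0,0,0,-1],[0,0,0,0,0,-1],[0,0,0,0,0,-1],[0,0,0,0,0,-1],[0,0,0,0,0,-1],[0,0,0,0,0,-1],[0,0,0,0,0,-1],[0,0,0,0,0,-1]],
  ],
)

```text
t: 26.55
position: [0.5197, 0.0025, 0.1922]
ee_rot: [179.9, 0.1, 121.5]
wrist_force: [-0.2, 1.2, -0.0]
finger_gap: 0.0584
grasp_force: 21.7
```

move_arm(
  commands=[
    [[0,0,0,0,0,-1],[0,0,0,0,0,-1],[0,0,0,0,0,-1],[0,0,0,0,0,-1],[0,0,0,0,0,-1],[0,0,0,0,0,-1],[0,0,0,0,0,-0.5],[0,0,0,0,0,0]],
  ],
)

```text
t: 27.35
position: [0.5197, 0.0025, 0.1922]
ee_rot: [179.9, 0.1, 153.9]
wrist_force: [0.3, -0.6, -0.4]
finger_gap: 0.0585
grasp_force: 21.7
```

```bash
python3 - <<'E'
from h import *
np.set_printoptions(precision=4,suppress=True)
print(env.state()['q'].round(1),env.state()['finger_gap'])
plan([0.5195,.004,.0625],[180,0,154])
p=env.camera_params('top'); im,d=env.read_camera('top'); cv2.imwrite('pics/t9.png',im[:,:,::-1])
E
```

```text
[ -3.8  15.3  94.9   0.   69.6 -67.6] 0.05845339769961161
t 27.35 pos [0.5197 0.0025 0.1922] rpy [179.93   0.15 153.87] F [ 0.3 -0.6 -0.4]
shift now  [0.024 0.021 2.595]
shift in final axes [0.017 0.024 2.595]
turn [ 0.014  0.03  -0.027]
```

move_arm(
  commands=[
    [[0.02,0.02,0.15,0,0,0],[0,0,0.3,0,0,0],[0,0,0.3,0,0,0],[0,0,0.3,0,0,0],[0,0,0.3,0,0,0],[0,0,0.3,0,0,0],[0,0,0.3,0,0,0],[0,0,0.2,0,0,0],[0,0,0.15,0,0,0],[0,0,0.1,0,0,0],[0,0,0.06,0,0,0],[0,0,0,0,0,0]],
  ],
)

```text
t: 28.6
position: [0.5201, 0.0042, 0.0695]
ee_rot: [179.9, 0.2, 153.8]
wrist_force: [0.6, 0.2, -0.0]
finger_gap: 0.0587
grasp_force: 21.7
```

move_arm(
  commands=[
    [[0,0,0.03,0,0,0],[0,0,0.03,0,0,0],[0,0,0,0,0,0]],
  ],
)

```text
t: 28.9
position: [0.52, 0.0042, 0.0666]
ee_rot: [179.9, 0.2, 153.9]
wrist_force: [-0.2, -0.0, -0.4]
finger_gap: 0.0584
grasp_force: 21.7
```

move_arm(
  commands=[
    [[0,0,0.02,0,0,0],[0,0,0,0,0,0]],
  ],
)

```text
t: 29.1
position: [0.5201, 0.0042, 0.0655]
ee_rot: [179.9, 0.2, 153.8]
wrist_force: [0.3, 0.4, -0.2]
finger_gap: 0.0583
grasp_force: 21.7
```

move_arm(
  commands=[
    [[0,0,0.02,0,0,0],[0,0,0.02,0,0,0],[0,0,0.01,0,0,0],[0,0,0,0,0,0]],
  ],
)

```text
t: 29.5
position: [0.52, 0.0042, 0.063]
ee_rot: [179.9, 0.2, 153.9]
wrist_force: [-0.2, -0.4, -0.3]
finger_gap: 0.0586
grasp_force: 21.7
```

move_arm(
  commands=[
    [[0,0,0.014,0,0,0],[0,0,0,0,0,0]],
  ],
)

```text
t: 29.7
position: [0.52, 0.0042, 0.0623]
ee_rot: [179.9, 0.2, 153.9]
wrist_force: [-0.5, 0.4, 0.1]
finger_gap: 0.0584
grasp_force: 21.7
```

move_arm(
  commands=[
    [[0,0,0.014,0,0,0],[0,0,0,0,0,0]],
  ],
)

```text
t: 29.9
position: [0.52, 0.0042, 0.0616]
ee_rot: [179.9, 0.2, 153.9]
wrist_force: [0.0, -0.4, -0.5]
finger_gap: 0.0585
grasp_force: 21.7
```

move_arm(
  commands=[
    [[0,0,0.01,0,0,0],[0,0,0,0,0,0]],
  ],
)

```text
t: 30.1
position: [0.52, 0.0042, 0.0611]
ee_rot: [179.9, 0.2, 153.9]
wrist_force: [0.3, 0.1, -0.6]
finger_gap: 0.0585
grasp_force: 21.7
```

move_arm(
  commands=[
    [[0,0,0.01,0,0,0],[0,0,0,0,0,0]],
  ],
)

```text
t: 30.3
position: [0.5201, 0.0042, 0.0606]
ee_rot: [179.9, 0.2, 153.9]
wrist_force: [1.2, -0.1, -0.4]
finger_gap: 0.0587
grasp_force: 21.7
```

move_arm(
  commands=[
    [[0,0,0.01,0,0,0],[0,0,0,0,0,0]],
  ],
)

```text
t: 30.5
position: [0.5203, 0.0041, 0.0604]
ee_rot: [179.9, 0.2, 153.8]
wrist_force: [-0.1, -1.1, 3.0]
finger_gap: 0.0585
grasp_force: 21.8
```

move_arm(
  commands=[
    [[0,0,0.01,0,0,0],[0,0,0,0,0,0]],
  ],
)

```text
t: 30.7
position: [0.5205, 0.0041, 0.0603]
ee_rot: [179.9, 0.2, 153.9]
wrist_force: [-1.4, -0.9, 8.3]
finger_gap: 0.0587
grasp_force: 22.1
```

move_arm(
  commands=[
    [[0,0,-0.01,0,0,0],[0,0,0,0,0,0]],
  ],
)

```text
t: 30.9
position: [0.5203, 0.0041, 0.0604]
ee_rot: [179.9, 0.2, 153.8]
wrist_force: [0.6, -0.4, 4.8]
finger_gap: 0.0584
grasp_force: 21.9
```

move_arm(
  commands=[
    [[0,0,0,0,0,0],[0,0,0,0,0,0],[0,0,0,0,0,0],[0,0,0,0,0,0],[0,0,0,0,0,0],[0,0,0,0,0,0]],
  ],
  grip=1,
)

```text
t: 31.5
position: [0.52, 0.0042, 0.0601]
ee_rot: [179.9, 0.2, 153.9]
wrist_force: [0.5, -0.2, 0.7]
finger_gap: 0.0853
grasp_force: 0.0
```

move_arm(
  commands=[
    [[0,0,-0.05,0,0,0],[0,0,-0.1,0,0,0],[0,0,-0.2,0,0,0],[0,0,-0.2,0,0,0],[0,0,-0.3,0,0,0],[0,0,-0.4,0,0,0],[0,0,-0.4,0,0,0],[0,0,-0.4,0,0,0],[0,0,-0.4,0,0,0],[0,0,-0.3,0,0,0],[0,0,-0.2,0,0,0],[0,0,0,0,0,0]],
  ],
)

```text
t: 32.7
position: [0.52, 0.0042, 0.2093]
ee_rot: [179.9, 0.3, 153.8]
wrist_force: [-0.5, -0.8, -0.7]
finger_gap: 0.0853
grasp_force: 0.0
```

```bash
python3 - <<'E'
from h import *
np.set_printoptions(precision=4,suppress=True)
s=env.state(); print(s['position'],s['finger_gap'],s['wrist_force'].round(1))
p=env.camera_params('wrist'); im,d=env.read_camera('wrist'); P=cloud(p,d); Z=P[...,2]
near=(abs(P[...,0]-.52)<.12)&(abs(P[...,1])<.13)
t=near&(abs(Z-.015)<.006)&(im.max(2)>100); r=cv2.minAreaRect(P[t][:,:2].astype(np.float32)); print('tray',r)
c=near&(Z>.083)&(Z<.095); q=P[c]; print('rim',len(q),q.min(0),q.max(0),(q.min(0)+q.max(0))/2)
im2,_=env.read_camera('scene'); a=cv2.resize(im2[110:290,150:430,::-1],(780,501),interpolation=cv2.INTER_CUBIC)
cv2.imwrite('pics/s9.png',a); cv2.imwrite('pics/w9.png',im[:,:,::-1])
E
```

```text
[0.52   0.0042 0.2093] 0.08533019963083467 [-0.5 -0.8 -0.7]
tray ((0.5190973281860352, 0.001965530216693878), (0.14970247447490692, 0.16940200328826904), 4.228864669799805)
rim 4714 [ 0.4883 -0.13    0.083 ] [0.64   0.13   0.0888] [ 0.5641 -0.      0.0859]
```

View pics/s9.png

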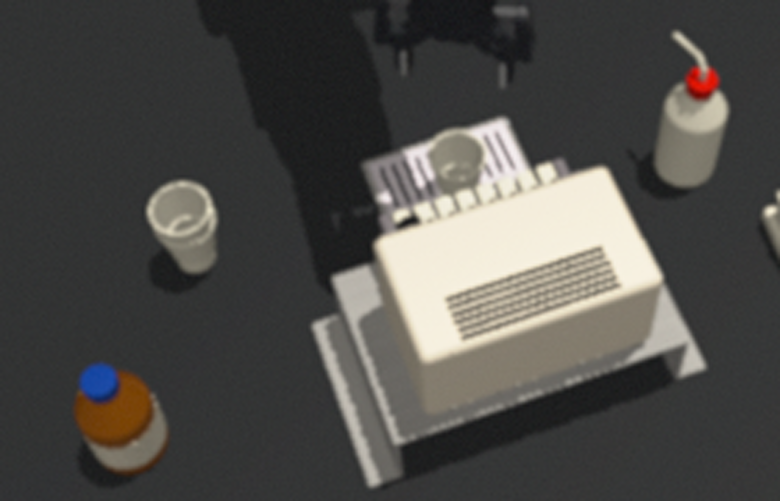

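```bash
python3 - <<'E'
from h import *
np.set_printoptions(precision=4,suppress=True)
p=env.camera_params('wrist'); im,d=env.read_camera('wrist'); P=cloud(p,d); Z=P[...,2]
c=(Z>.082)&(Z<.095)&(np.hypot(P[...,0]-.52,P[...,1])<.05); q=P[c]; print('rim',len(q),(q.min(0)+q.max(0))/2,q.max(0)-q.min(0),cv2.minEnclosingCircle(q[:,:2].astype(np.float32)))
s=(abs(Z-.084)<.005)&(P[...,0]>.57)&(abs(P[...,1])>.08)&(abs(P[...,1])<.14); print('shelf pts',s.sum(),P[s].min(0) if s.any() else '')
p=env.camera_params('top'); im,d=env.read_camera('top'); P=cloud(p,d); Z=P[...,2]
c=(Z>.02)&(Z<.1)&(np.hypot(P[...,0]-.504,P[...,1]+.283)<.045); q=P[c]; print('stack',q.min(0),q.max(0))
E
```

```text
rim 1069 [0.5195 0.0022 0.0851] [0.062  0.0616 0.0062] ((0.5194125771522522, 0.002332305070012808), 0.031217986717820168)
shelf pts 4838 [ 0.6018 -0.14    0.079 ]
stack [ 0.4742 -0.3106  0.0215] [ 0.5331 -0.2513  0.1   ]
```

```bash
python3 -c "
from rig import env
print(env.job_done())"
```

```text
the job is handed in; nothing more can be done
None
```

The drip tray is out, about 14 mm clear of the shelf; the top beaker stands upright within 1 mm of its middle and is let go, the other two are still nested in place, and the job was handed in at about 33 s.

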